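Put the overlocker's thread cones on their own colours

TASK

The overlocker is being set up for a tension test, so on the thread stand each of the four thread cones must stand on the spool disc of its own colour, but they are all on the wrong discs. Move the cones until the red, blue, yellow and green cone each stand upright over the pin of the matching disc, fully down; the grey fifth pin is free to park a cone on meanwhile. Do not tip the dish of pins beside the stand or knock it out of its place.

Things in the scene. Friction and masses are not known exactly. Their poses are not given: they have to be found in the camera images.
- cone_red: loose cone of red thread on a white core, upright, 98 mm tall, about 0.12 kg: 56 mm across at the foot, tapering to 42 mm at 84 mm up, then a white nose 25 mm across. Hollow, open below: hollow 46 mm wide at the foot, 32 mm at 79 mm up, closed there. Origin: centre of its foot; z up its axis. Starts on a disc of another colour.
- cone_blue: loose cone of blue thread on a white core, upright, 98 mm tall, about 0.12 kg: 56 mm across at the foot, tapering to 42 mm at 84 mm up, then a white nose 25 mm across. Hollow, open below: hollow 46 mm wide at the foot, 32 mm at 79 mm up, closed there. Origin: centre of its foot; z up its axis. Starts on a disc of another colour.
- cone_yellow: loose cone of yellow thread on a white core, upright, 98 mm tall, about 0.12 kg: 56 mm across at the foot, tapering to 42 mm at 84 mm up, then a white nose 25 mm across. Hollow, open below: hollow 46 mm wide at the foot, 32 mm at 79 mm up, closed there. Origin: centre of its foot; z up its axis. Starts on a disc of another colour.
- cone_green: loose cone of green thread on a white core, upright, 98 mm tall, about 0.12 kg: 56 mm across at the foot, tapering to 42 mm at 84 mm up, then a white nose 25 mm across. Hollow, open below: hollow 46 mm wide at the foot, 32 mm at 79 mm up, closed there. Origin: centre of its foot; z up its axis. Starts on a disc of another colour.
- disc_red: red spool disc, fixed, 84 mm across, 6 mm thick, seat for the red cone. Centre pin: pale cone 26 mm wide at the disc, 10 mm wide at 30 mm up; steel pin 8 mm wide to 60 mm up. Origin: centre of its underside, 18 mm above the table; a cone's foot rests 6 mm above it. x points from the near row of discs to the far row, z up.
- disc_blue: blue spool disc, fixed, 84 mm across, 6 mm thick, seat for the blue cone. Centre pin: pale cone 26 mm wide at the disc, 10 mm wide at 30 mm up; steel pin 8 mm wide to 60 mm up. Origin: centre of its underside, 18 mm above the table; a cone's foot rests 6 mm above it. x points from the near row of discs to the far row, z up.
- disc_yellow: yellow spool disc, fixed, 84 mm across, 6 mm thick, seat for the yellow cone. Centre pin: pale cone 26 mm wide at the disc, 10 mm wide at 30 mm up; steel pin 8 mm wide to 60 mm up. Origin: centre of its underside, 18 mm above the table; a cone's foot rests 6 mm above it. x points from the near row of discs to the far row, z up.
- disc_green: green spool disc, fixed, 84 mm across, 6 mm thick, seat for the green cone. Centre pin: pale cone 26 mm wide at the disc, 10 mm wide at 30 mm up; steel pin 8 mm wide to 60 mm up. Origin: centre of its underside, 18 mm above the table; a cone's foot rests 6 mm above it. x points from the near row of discs to the far row, z up.
- disc_grey: grey spool disc, fixed, 84 mm across, 6 mm thick, empty fifth seat. Centre pin: pale cone 26 mm wide at the disc, 10 mm wide at 30 mm up; steel pin 8 mm wide to 60 mm up. Origin: centre of its underside, 18 mm above the table; a cone's foot rests 6 mm above it. Five discs in any order on one steel plate, 3 in the far row, 2 near, 110 mm between neighbours; x from near to far row.
- pin_dish: bystander: loose shallow teal dish of dressmaking pins, 92 mm across, 20 mm high, on the table on the robot's side of the thread stand. Origin: centre of its underside
There are look-alikes about, which are no part of the job. Of the things that look like the cone_green, the middle-sized one is meant.

How it is judged:
By the outcome, as a careful person would: the job done as asked, in the order asked, and still so for the second after the job is handed in, with the robot touching nothing.
It also fails if it takes over 136 s, if anything falls off the work surface, if the arm or the gripper's body presses on something with over 40 N, if the wrist force passes 120 N, or if a joint passes its speed limit or range.

ROBOT

A 6-joint arm with a two-finger parallel gripper is mounted at the origin on the work surface. World frame = base frame: x ahead of the robot, y to its left, z up, the work surface at z = 0. Lengths are in m, angles in rad, forces in N, time in s.
With the tool pointing down it reaches from about 0.275 to 0.775 m from the base axis. Payload 14.6 kg.
Tool frame: the origin (TCP) lies midway between the tips of the shut fingers; the grasp point (between the pads) lies 19 mm behind it; z points along the fingers, y is the line along which they close (so a half turn about z gives the same grasp; the last joint's range is limited). The gripper opens to 85 mm and grips with 20 to 120 N. Pads are 22 mm wide; open, the fingers measure 114 mm over their backs; the gripper's body (76 mm by 85 mm) begins 54 mm behind the grasp point. The pads swing forward as they close: fully open they stand 13 mm farther back than shut.
Start: joints at [-1.461, 0.263, -0.048, 1.259, 0, 1.415], TCP at [0.137, -0.507, 0.231] pointing down, gripper open.
Joint ranges: [-2.65, 2.65], [-0.89, 1.7], [-1.18, 1.37], [-2.13, 2.11], [-1.35, 1.29], [-3.14, 3.14]. Speed limits (rad/s): [1.89, 1.89, 2.57, 2.79, 3.14, 3.14].

INTERFACE

Orientations are given as a unit quaternion [x, y, z, w].
In Python, from bench import manip gives the robot as it stands.
- The arm moves only by the tool apply_moves, never from a script. Its argument "moves" is a list of rows, each an object with "fingers": the gripper command: -1 is shut, 1 is fully open, values between are in proportion; "xyz": the shift along the tool's x, y, z as a fraction of full scale, a list of three; "twist": the turn, a rotation vector about the tool's x, y, z as a fraction of full scale, a list of three. A call has 1 to 8 rows; each row is the pose to reach, as a shift and turn from the pose commanded when the call began, along the tool's axes at that moment, turning the shorter way round; what a row does not reach only later rows make up. Full scale, the value 1, is 0.3 m for a shift and 180 degrees for a turn. A row lasts 1/10 s, in which the tool goes at most 50 mm and 8.59 degrees, less where a joint would pass 70% of its speed; a pose out of reach is approached as far as the arm can. A call with a number of a shift or a turn outside -1 to 1 is refused whole. A call with a gripper value outside its range is refused whole. The fingers move at their own pace and stop on an object; the grip force is fixed at half the most. Time passes only in rows, so rows that repeat a pose let the fingers close. It gives the time, the measured TCP pose, the force, the opening and the grip force at its end, in the units of the state.
- manip.observe(): the state, without advancing time (a new reading comes with each control period).
- manip.camera(name): name is "scene" or "top" or "wrist"; returns the picture (400x640x3 uint8, blue, green, red); there is no depth.
- manip.calibration(name): a dict with "mtx" (3x3 intrinsics, pixels), "dist" ([k1, k2, p1, p2, k3] as OpenCV has them; the pictures are not rectified), "view" (4x4, takes a point from world to camera coordinates). Camera axes: x right, y down, z forward; pixel columns grow to the right and rows downward; lengths in m; the calibration is good to about 2 mm. A picture is of the moment at which its call begins: read the wrist's pose just before it. calibration takes no time and is no camera call; for the wrist camera it gives the pose at the moment of the call.
- manip.job_done(): hands the job in; it is judged then, once.
The state is a dict: "t": time; "qpos": joint angles; "joint_velocities": joint speeds; "tau": joint torques, N m; "ee_pos": TCP position; "orientation": TCP orientation; "ft_force": force on the tool from outside, world axes, zero at the start; "wrist_torque": the same for the moment, N m; "gripper_width": opening from 0.0 (shut) to 1.0 (fully open); "grasp_force": force on a finger pad.
Only numpy, scipy, OpenCV 4.12 (cv2) and the standard library are available. Lean on these libraries where they do the work, as an engineer would, in place of code of your own. Each camera call takes 0.05 s, during which the arm holds its last target. There are 200 camera calls.

## Working session

There is one attempt and no reset: what is moved stays moved. The work goes in short steps, Python scripts to look and compute and a tool call to move; the robot and the scene stay as the last step left them, time stands still between calls to the robot, and variables do not carry over. Pictures are saved under pics/ and viewed, at most 14 in all, crops included, and the job is handed in when it is done.

Besides the shell and the picture viewer there is one more tool, called after "Call:" as name(argument=value, ...), one argument or row to a line, values as JSON. apply_moves: Moves the arm, as the interface text tells. Its arguments: {"type":"object","properties":{"moves":{"type":"array"}},"required":["moves"]}

```bash
mkdir -p pics
python3 - <<'E'
from bench import manip
import cv2
for n in("scene","top"):
    cv2.imwrite(f"pics/{n}0.png",manip.camera(n)); c=manip.calibration(n); print(n,c["mtx"],c["dist"],c["view"])
s=manip.observe();print(s)
E
```

```text
scene [[477.9380902    0.         323.73463893]
 [  0.         477.9380902  196.15763184]
 [  0.           0.           1.        ]] [-0.00010861  0.          0.          0.          0.        ] [[ 0.70585225  0.70829081 -0.00983466 -0.40528307]
 [ 0.38656713 -0.39679605 -0.83253753 -0.15369408]
 [-0.59358104  0.58384674 -0.55388134  1.13279068]
 [ 0.          0.          0.          1.        ]]
top [[427.34373579   0.         318.77938773]
 [  0.         427.34373579 193.82828821]
 [  0.           0.           1.        ]] [0.02832096 0.         0.         0.         0.        ] [[ 0.00559169 -0.99997035  0.00529415  0.02078262]
 [-0.99860144 -0.00586221 -0.05254327  0.5694954 ]
 [ 0.05257275 -0.00499294 -0.99860461  0.80558485]
 [ 0.          0.          0.          1.        ]]
{'t': 0.1, 'qpos': array([-1.46125516e+00,  2.63483008e-01, -4.88405322e-02,  1.25936933e+00,
        9.45854791e-07,  1.41549137e+00]), 'joint_velocities': array([ 0.00092505, -0.00018821,  0.0023559 , -0.00134102, -0.00058534,
        0.0001629 ]), 'tau': array([ 3.95587718e-03, -6.38577890e+01,  3.85063684e+01,  9.86021594e-03,
       -1.65806050e-04, -1.92946680e-05]), 'ee_pos': array([ 0.13739295, -0.50647702,  0.23088116]), 'orientation': array([ 9.91244772e-01,  1.32036361e-01,  1.07291901e-05, -4.48142440e-04]), 'ft_force': array([ 0.14270883, -0.25416976, -0.31136501]), 'wrist_torque': array([ 0.0437532 , -0.03068576,  0.00050871]), 'grasp_force': 0.0, 'gripper_width': 0.9988191694002878}
```

View pics/scene0.png

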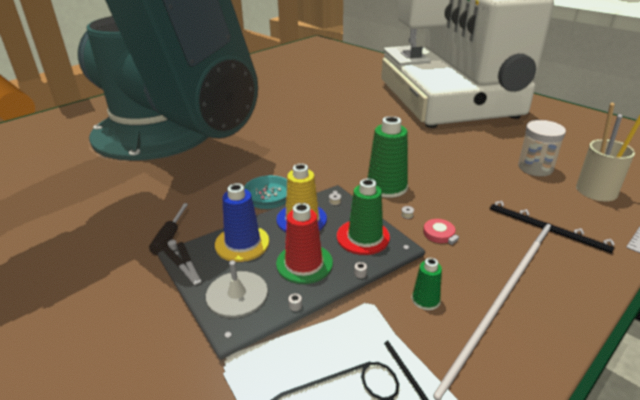

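View pics/top0.png

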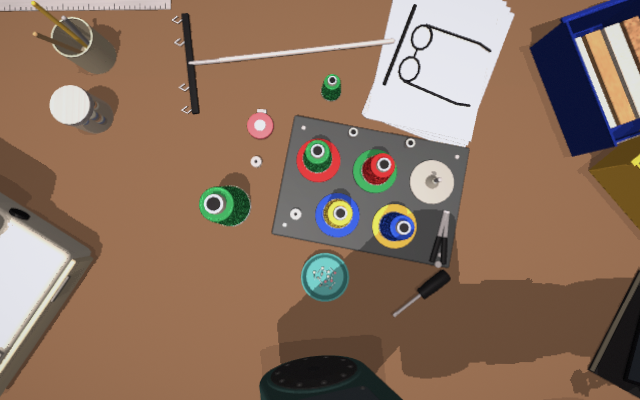

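Green look-alikes in the top image are a large one (213,203) off the plate, a small one (332,82) off the plate, and a middle-sized one (317,152) on the red disc. The middle-sized one fits the description. The red disc holds green, green holds red, blue holds yellow and yellow holds blue. Grey, at (432,181), is free, and the dish is at (325,277).

```bash
cat > h.py <<'E'
import cv2,numpy as np
from bench import manip
def cast(px,z,name="top",cal=None):
    c=cal or manip.calibration(name); V=np.array(c["view"]);R=V[:3,:3];o=-R.T@V[:3,3]
    u=cv2.undistortPoints(np.float64(px).reshape(-1,1,2),np.array(c["mtx"]),np.array(c["dist"]))[:,0]
    d=np.c_[u,np.ones(len(u))]@R
    return (o+d*((z-o[2])/d[:,2])[:,None])[:,:2]
def blob(m,p):
    n,l,s,c=cv2.connectedComponentsWithStats(m.astype(np.uint8))
    i=min(range(1,n),key=lambda i:np.hypot(*(c[i]-p)) if s[i,4]>25 else 1e9)
    return l==i
NOSE=dict(green=(317,151),red=(384,165),yellow=(341,213),blue=(404,228))
def noses(im,spots):
    """white nose tops -> world xy, cast at z=.122"""
    hsv=cv2.cvtColor(im,cv2.COLOR_BGR2HSV); out={}
    m=(hsv[...,1]<70)&(hsv[...,2]>110)
    for k,(x,y) in spots.items():
        w=np.zeros(m.shape,bool); w[y-13:y+14,x-13:x+14]=1
        pts=cv2.findNonZero((m&w).astype(np.uint8))[:,0]
        (cx,cy),r=cv2.minEnclosingCircle(pts); out[k]=(np.round((cx,cy,r),1),cast([(cx,cy)],.122)[0].round(4))
    return out
E
python3 - <<'E'
from h import *
from scipy.optimize import least_squares
im=cv2.imread("pics/top0.png"); hsv=cv2.cvtColor(im,cv2.COLOR_BGR2HSV);H,S,V=cv2.split(hsv)
D=dict(red=(318,160),green=(375,171),grey=(432,181),blue=(338,215),yellow=(394,226))
col=dict(red=((H<8)|(H>172))&(S>120),green=(H>45)&(H<80)&(S>90),grey=(S<70)&(V>120),blue=(H>100)&(H<125)&(S>110),yellow=(H>18)&(H<32)&(S>110))
P={}
for k,p in D.items():
    yy,xx=np.mgrid[:400,:640]; m=col[k]&(np.hypot(xx-p[0],yy-p[1])<27)
    m=cv2.morphologyEx(m.astype(np.uint8),cv2.MORPH_OPEN,np.ones((2,2)))
    q=cast(cv2.findNonZero(m)[:,0],.024)
    (cx,cy),r=cv2.minEnclosingCircle(np.float32(q)); P[k]=(cx,cy); print(k,round(cx,4),round(cy,4),round(r,4))
h=.11*3**.5/2
L=dict(red=(h/2,.11),green=(h/2,0),grey=(h/2,-.11),blue=(-h/2,.055),yellow=(-h/2,-.055))
A=np.array([P[k] for k in L]);B=np.array(list(L.values()))
f=lambda v:(B@np.array([[np.cos(v[2]),np.sin(v[2])],[-np.sin(v[2]),np.cos(v[2])]])+v[:2]-A).ravel()
s=least_squares(f,[*A.mean(0),0],loss="soft_l1",f_scale=.002);print(s.x)
for k,e,a in zip(L,s.fun.reshape(-1,2) if 0 else f(s.x).reshape(-1,2),A):print(k,(a+e).round(4),"res",e.round(4))
print(noses(im,NOSE)); print("dish",cast([(325,277)],.02))
cv2.imwrite("pics/crop.png",cv2.resize(im[60:300,190:480],None,fx=2.5,fy=2.5))
E
```

```text
red 0.6321 0.0244 0.0421
green 0.6118 -0.0837 0.0421
grey 0.5916 -0.1922 0.0426
blue 0.5276 -0.0124 0.0421
yellow 0.5074 -0.1205 0.0426
[ 0.56476934 -0.07509658 -0.18426356]
red [0.6317 0.0243] res [-0.0004 -0.0001]
green [ 0.6116 -0.0838] res [-0.0002 -0.0002]
grey [ 0.5914 -0.192 ] res [-0.0002  0.0002]
blue [ 0.528  -0.0123] res [0.0004 0.0001]
yellow [ 0.5079 -0.1204] res [0.0004 0.    ]
{'green': (array([321.5, 154.5,  12.7]), array([0.6298, 0.0204])), 'red': (array([388. , 168. ,  12.8]), array([ 0.6077, -0.0911])), 'yellow': (array([341.5, 212.5,  17.7]), array([ 0.5328, -0.0134])), 'blue': (array([404.5, 227. ,  12. ]), array([ 0.5094, -0.1182]))}
dish [[0.41201816 0.01145514]]
```

View pics/crop.png

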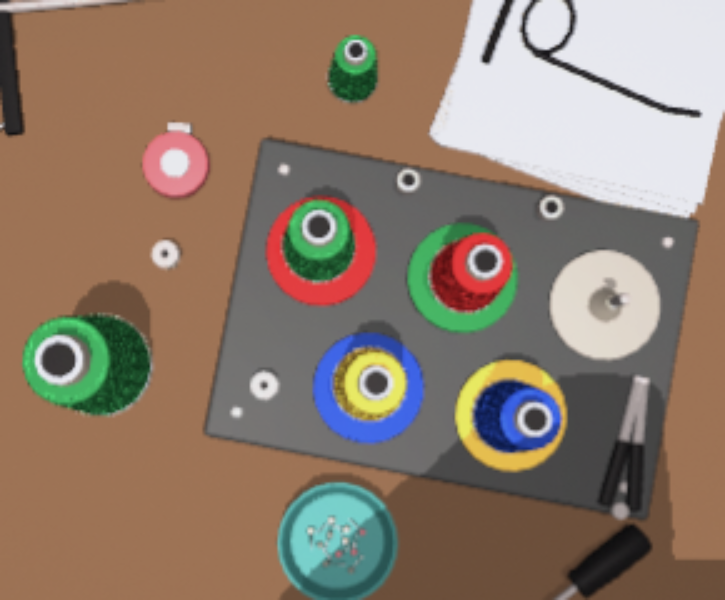

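The enlarged crop confirms it: the middle-sized green cone is the one on the red disc, with its nose at crop (318,227). The discs fit the lattice to under 1 mm. I'll keep the present tool yaw, since it points between neighbouring cones.

```bash
cat >> h.py <<'E'
from scipy.spatial.transform import Rotation as Rn
DISC=dict(red=(.6317,.0243),green=(.6116,-.0838),grey=(.5914,-.192),blue=(.528,-.0123),yellow=(.5079,-.1204))
def go(*pts,start=None):
    s=manip.observe();R=Rn.from_quat(s["orientation"]);p=s["ee_pos"]
    print("t",round(s["t"],2),"tcp",p.round(4),"w",round(s["gripper_width"],3),"F",s["ft_force"].round(1),"q",s["qpos"].round(2))
    for q in pts: print(np.round(q,4),"->",(R.inv().apply(np.array(q)-p)/.3).round(3))
E
python3 - <<'E'
from h import *
N=cast([(317.2,150.8),(384,164.4),(340.4,213.2),(404,227.6)],.122); print(N.round(4))
go((*N[0],.2),(*N[0],.062))
E
```

```text
[[ 0.636   0.0276]
 [ 0.6137 -0.0844]
 [ 0.5316 -0.0116]
 [ 0.5084 -0.1173]]
t 0.1 tcp [ 0.1374 -0.5065  0.2309] w 0.999 F [ 0.1 -0.3 -0.3] q [-1.46  0.26 -0.05  1.26  0.    1.42]
[0.636  0.0276 0.2   ] -> [ 2.07  -1.283  0.104]
[0.636  0.0276 0.062 ] -> [ 2.07  -1.283  0.564]
```

Call:
apply_moves(
  moves=[
    {"xyz":[1,-0.62,0],"twist":[0,0,0],"fingers":1},
    {"xyz":[1,-0.62,0],"twist":[0,0,0],"fingers":1},
    {"xyz":[1,-0.62,0],"twist":[0,0,0],"fingers":1},
    {"xyz":[1,-0.62,0],"twist":[0,0,0],"fingers":1},
    {"xyz":[1,-0.62,0],"twist":[0,0,0],"fingers":1},
    {"xyz":[1,-0.62,0],"twist":[0,0,0],"fingers":1},
    {"xyz":[1,-0.62,0],"twist":[0,0,0],"fingers":1},
    {"xyz":[1,-0.62,0],"twist":[0,0,0],"fingers":1},
  ],
)

```text
t: 0.9
ee_pos: [0.3808, -0.2447, 0.2312]
orientation: [0.991, 0.135, 0.0, -0.0]
ft_force: [-1.3, 0.3, -0.8]
gripper_width: 0.999
grasp_force: 0.0
```

Call:
apply_moves(
  moves=[
    {"xyz":[1,-0.62,0],"twist":[0,0,0],"fingers":1},
    {"xyz":[1,-0.62,0],"twist":[0,0,0],"fingers":1},
    {"xyz":[1,-0.62,0],"twist":[0,0,0],"fingers":1},
    {"xyz":[1,-0.62,0],"twist":[0,0,0],"fingers":1},
    {"xyz":[1,-0.62,0],"twist":[0,0,0],"fingers":1},
    {"xyz":[1,-0.62,0],"twist":[0,0,0],"fingers":1},
    {"xyz":[1,-0.62,0],"twist":[0,0,0],"fingers":1},
    {"xyz":[1,-0.62,0],"twist":[0,0,0],"fingers":1},
  ],
)

```text
t: 1.7
ee_pos: [0.6215, 0.0127, 0.2297]
orientation: [0.991, 0.134, -0.0, -0.0]
ft_force: [-0.9, -0.4, 0.0]
gripper_width: 1.004
grasp_force: 0.0
```

```bash
python3 -c "
from h import *
go((.636,.0276,.2),(.636,.0276,.062))"
```

```text
t 1.7 tcp [0.6215 0.0127 0.2297] w 1.004 F [-0.9 -0.4  0. ] q [-0.11  0.43  0.21  1.35  0.    2.76]
[0.636  0.0276 0.2   ] -> [ 0.06  -0.035  0.099]
[0.636  0.0276 0.062 ] -> [ 0.06  -0.034  0.559]
```

Call:
apply_moves(
  moves=[
    {"xyz":[0.07,-0.043,0.1],"twist":[0,0,0],"fingers":1},
    {"xyz":[0.07,-0.043,0.1],"twist":[0,0,0],"fingers":1},
    {"xyz":[0.07,-0.043,0.1],"twist":[0,0,0],"fingers":1},
    {"xyz":[0.07,-0.043,0.1],"twist":[0,0,0],"fingers":1},
    {"xyz":[0.07,-0.043,0.1],"twist":[0,0,0],"fingers":1},
  ],
)

```text
t: 2.2
ee_pos: [0.6359, 0.0264, 0.2023]
orientation: [0.991, 0.132, 0.001, 0.0]
ft_force: [0.5, -0.4, -0.0]
gripper_width: 0.998
grasp_force: 0.0
```

```bash
python3 -c "
from h import *
cv2.imwrite('pics/w1.png',manip.camera('wrist'))
go((.636,.0276,.2),(.636,.0276,.062))"
```

```text
t 2.25 tcp [0.636  0.0265 0.2023] w 0.996 F [ 0.3 -0.2  0.3] q [-0.09  0.47  0.19  1.29 -0.    2.79]
[0.636  0.0276 0.2   ] -> [ 0.001 -0.003  0.008]
[0.636  0.0276 0.062 ] -> [ 0.    -0.004  0.468]
```

View pics/w1.png

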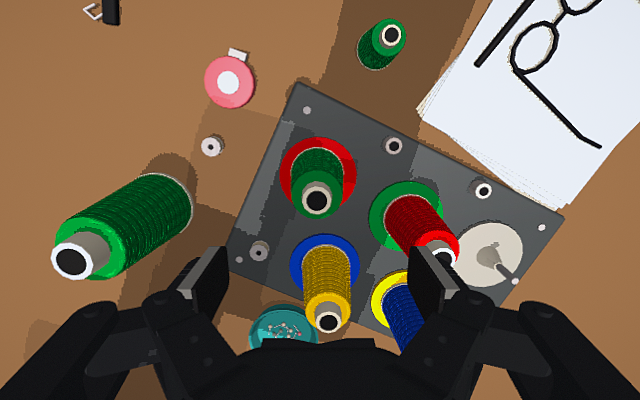

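The wrist view shows the green cone ahead at (316,200), the red nose at (441,260) and the yellow nose at (328,320). The fingers are clear on both sides, so I'll cross-check the nose position from this view.

```bash
python3 -c "
from h import *
print(cast([(316,200),(441,260),(328,321)],.122,'wrist').round(4))
print(cast([(319,173)],.024,'wrist').round(4))"
```

```text
[[ 0.6383  0.028 ]
 [ 0.6152 -0.084 ]
 [ 0.534  -0.0107]]
[[0.6386 0.0253]]
```

Call:
apply_moves(
  moves=[
    {"xyz":[0,-0.003,0.15],"twist":[0,0,0],"fingers":1},
    {"xyz":[0,-0.003,0.25],"twist":[0,0,0],"fingers":1},
    {"xyz":[0,-0.003,0.35],"twist":[0,0,0],"fingers":1},
    {"xyz":[0,-0.003,0.42],"twist":[0,0,0],"fingers":1},
    {"xyz":[0,-0.003,0.465],"twist":[0,0,0],"fingers":1},
    {"xyz":[0,-0.003,0.465],"twist":[0,0,0],"fingers":1},
    {"xyz":[0,-0.003,0.465],"twist":[0,0,0],"fingers":1},
  ],
)

```text
t: 2.95
ee_pos: [0.636, 0.0279, 0.0627]
orientation: [0.991, 0.132, 0.0, 0.0]
ft_force: [1.1, -0.5, 0.3]
gripper_width: 1.001
grasp_force: 0.0
```

Call:
apply_moves(
  moves=[
    {"xyz":[0,0,0],"twist":[0,0,0],"fingers":-1},
    {"xyz":[0,0,0],"twist":[0,0,0],"fingers":-1},
    {"xyz":[0,0,0],"twist":[0,0,0],"fingers":-1},
    {"xyz":[0,0,0],"twist":[0,0,0],"fingers":-1},
    {"xyz":[0,0,0],"twist":[0,0,0],"fingers":-1},
    {"xyz":[0,0,0],"twist":[0,0,0],"fingers":-1},
    {"xyz":[0,0,0],"twist":[0,0,0],"fingers":-1},
    {"xyz":[0,0,0],"twist":[0,0,0],"fingers":-1},
  ],
)

```text
t: 3.75
ee_pos: [0.6364, 0.028, 0.0632]
orientation: [0.991, 0.132, 0.001, 0.0]
ft_force: [-3.9, -0.6, 11.4]
gripper_width: 0.539
grasp_force: 60.0
```

Call:
apply_moves(
  moves=[
    {"xyz":[0,0,-0.05],"twist":[0,0,0],"fingers":-1},
    {"xyz":[0,0,-0.1],"twist":[0,0,0],"fingers":-1},
    {"xyz":[0,0,-0.2],"twist":[0,0,0],"fingers":-1},
    {"xyz":[0,0,-0.3],"twist":[0,0,0],"fingers":-1},
    {"xyz":[0,0,-0.4],"twist":[0,0,0],"fingers":-1},
    {"xyz":[0,0,-0.44],"twist":[0,0,0],"fingers":-1},
    {"xyz":[0,0,-0.44],"twist":[0,0,0],"fingers":-1},
  ],
)

```text
t: 4.45
ee_pos: [0.6365, 0.0281, 0.195]
orientation: [0.991, 0.132, 0.001, 0.0]
ft_force: [-0.5, 0.1, -2.3]
gripper_width: 0.541
grasp_force: 61.8
```

```bash
python3 -c "
from h import *
cv2.imwrite('pics/s2.png',manip.camera('scene')[120:340,140:460].repeat(2,0).repeat(2,1))
go((*DISC['grey'],.195),(*DISC['grey'],.064))"
```

```text
t 4.5 tcp [0.6359 0.0282 0.1934] w 0.545 F [ 0.2 -0.2 -2. ] q [-0.08  0.47  0.17  1.27 -0.    2.79]
[ 0.5914 -0.192   0.195 ] -> [-0.335  0.67  -0.005]
[ 0.5914 -0.192   0.064 ] -> [-0.335  0.67   0.431]
```

View pics/s2.png

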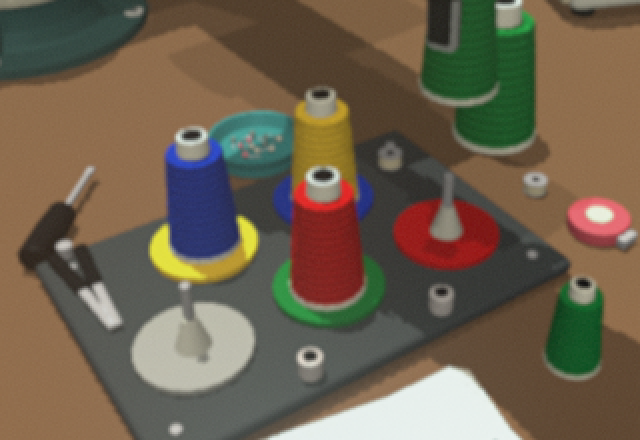

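Green is held upright (at top right in the crop), and the red disc's pin is bare. Next I carry it to grey.

Call:
apply_moves(
  moves=[
    {"xyz":[-0.05,0.1,0],"twist":[0,0,0],"fingers":-1},
    {"xyz":[-0.11,0.22,0],"twist":[0,0,0],"fingers":-1},
    {"xyz":[-0.17,0.34,0],"twist":[0,0,0],"fingers":-1},
    {"xyz":[-0.23,0.46,0],"twist":[0,0,0],"fingers":-1},
    {"xyz":[-0.29,0.58,0],"twist":[0,0,0],"fingers":-1},
    {"xyz":[-0.335,0.67,0],"twist":[0,0,0],"fingers":-1},
    {"xyz":[-0.335,0.67,0],"twist":[0,0,0],"fingers":-1},
    {"xyz":[-0.335,0.67,0],"twist":[0,0,0],"fingers":-1},
  ],
)

```text
t: 5.3
ee_pos: [0.5907, -0.1923, 0.1921]
orientation: [0.991, 0.131, -0.001, -0.001]
ft_force: [-0.1, 0.7, -1.6]
gripper_width: 0.538
grasp_force: 61.9
```

```bash
python3 -c "
from h import *
go((*DISC['grey'],.195),(*DISC['grey'],.064))"
```

```text
t 5.3 tcp [ 0.5907 -0.1923  0.1921] w 0.538 F [-0.1  0.7 -1.6] q [-0.45  0.44  0.13  1.25  0.    2.43]
[ 0.5914 -0.192   0.195 ] -> [ 0.003 -0.    -0.01 ]
[ 0.5914 -0.192   0.064 ] -> [0.003 0.    0.427]
```

Call:
apply_moves(
  moves=[
    {"xyz":[0.003,0,0.1],"twist":[0,0,0],"fingers":-1},
    {"xyz":[0.003,0,0.2],"twist":[0,0,0],"fingers":-1},
    {"xyz":[0.003,0,0.28],"twist":[0,0,0],"fingers":-1},
    {"xyz":[0.003,0,0.35],"twist":[0,0,0],"fingers":-1},
    {"xyz":[0.003,0,0.4],"twist":[0,0,0],"fingers":-1},
    {"xyz":[0.003,0,0.42],"twist":[0,0,0],"fingers":-1},
    {"xyz":[0.003,0,0.428],"twist":[0,0,0],"fingers":-1},
    {"xyz":[0.003,0,0.428],"twist":[0,0,0],"fingers":-1},
  ],
)

```text
t: 6.1
ee_pos: [0.5924, -0.1914, 0.0655]
orientation: [0.991, 0.132, 0.0, -0.0]
ft_force: [0.9, 0.3, -1.1]
gripper_width: 0.54
grasp_force: 61.9
```

Call:
apply_moves(
  moves=[
    {"xyz":[0,0,0],"twist":[0,0,0],"fingers":-1},
    {"xyz":[0,0,0],"twist":[0,0,0],"fingers":0.5},
    {"xyz":[0,0,0],"twist":[0,0,0],"fingers":1},
    {"xyz":[0,0,0],"twist":[0,0,0],"fingers":1},
    {"xyz":[0,0,0],"twist":[0,0,0],"fingers":1},
    {"xyz":[0,0,0],"twist":[0,0,0],"fingers":1},
    {"xyz":[0,0,0],"twist":[0,0,0],"fingers":1},
  ],
)

```text
t: 6.8
ee_pos: [0.5922, -0.1919, 0.0654]
orientation: [0.991, 0.132, -0.0, 0.0]
ft_force: [0.4, -0.1, 1.0]
gripper_width: 1.004
grasp_force: 0.0
```

Call:
apply_moves(
  moves=[
    {"xyz":[0,0,-0.1],"twist":[0,0,0],"fingers":1},
    {"xyz":[0,0,-0.2],"twist":[0,0,0],"fingers":1},
    {"xyz":[0,0,-0.3],"twist":[0,0,0],"fingers":1},
    {"xyz":[0,0,-0.4],"twist":[0,0,0],"fingers":1},
    {"xyz":[0,0,-0.44],"twist":[0,0,0],"fingers":1},
    {"xyz":[0,0,-0.44],"twist":[0,0,0],"fingers":1},
    {"xyz":[0,0,-0.44],"twist":[0,0,0],"fingers":1},
  ],
)

```text
t: 7.5
ee_pos: [0.5921, -0.1918, 0.1967]
orientation: [0.991, 0.132, -0.0, -0.0]
ft_force: [0.3, -0.0, -0.1]
gripper_width: 1.007
grasp_force: 0.0
```

```bash
python3 -c "
from h import *
cv2.imwrite('pics/s3.png',manip.camera('scene')[120:340,140:460].repeat(2,0).repeat(2,1))
go((.6142,-.0842,.195),(.6142,-.0842,.062))"
```

```text
t 7.55 tcp [ 0.5919 -0.1917  0.1963] w 0.999 F [-0.4  0.2  0.2] q [-0.44  0.44  0.14  1.26  0.    2.43]
[ 0.6142 -0.0842  0.195 ] -> [ 0.166 -0.326  0.004]
[ 0.6142 -0.0842  0.062 ] -> [ 0.166 -0.326  0.448]
```

View pics/s3.png

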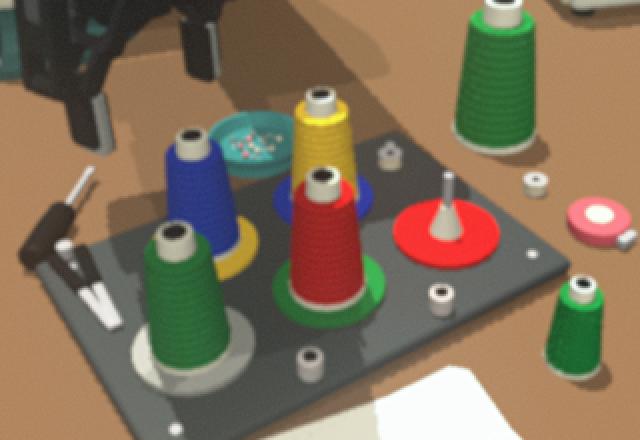

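Green stands seated on grey. Next, red.

Call:
apply_moves(
  moves=[
    {"xyz":[0.06,-0.12,0],"twist":[0,0,0],"fingers":1},
    {"xyz":[0.12,-0.24,0],"twist":[0,0,0],"fingers":1},
    {"xyz":[0.166,-0.326,0],"twist":[0,0,0],"fingers":1},
    {"xyz":[0.166,-0.326,0],"twist":[0,0,0],"fingers":1},
    {"xyz":[0.166,-0.326,0.1],"twist":[0,0,0],"fingers":1},
    {"xyz":[0.166,-0.326,0.25],"twist":[0,0,0],"fingers":1},
    {"xyz":[0.166,-0.326,0.38],"twist":[0,0,0],"fingers":1},
    {"xyz":[0.166,-0.326,0.447],"twist":[0,0,0],"fingers":1},
  ],
)

```text
t: 8.35
ee_pos: [0.6124, -0.0844, 0.0591]
orientation: [0.991, 0.132, -0.002, -0.001]
ft_force: [-0.4, 0.8, -0.3]
gripper_width: 0.999
grasp_force: 0.0
```

Call:
apply_moves(
  moves=[
    {"xyz":[0,0,0],"twist":[0,0,0],"fingers":1},
    {"xyz":[0,0,0],"twist":[0,0,0],"fingers":-1},
    {"xyz":[0,0,0],"twist":[0,0,0],"fingers":-1},
    {"xyz":[0,0,0],"twist":[0,0,0],"fingers":-1},
    {"xyz":[0,0,0],"twist":[0,0,0],"fingers":-1},
    {"xyz":[0,0,0],"twist":[0,0,0],"fingers":-1},
    {"xyz":[0,0,0],"twist":[0,0,0],"fingers":-1},
    {"xyz":[0,0,0],"twist":[0,0,0],"fingers":-1},
  ],
)

```text
t: 9.15
ee_pos: [0.6156, -0.0848, 0.0652]
orientation: [0.991, 0.132, 0.001, 0.001]
ft_force: [-1.9, 0.5, 10.1]
gripper_width: 0.532
grasp_force: 60.2
```

Call:
apply_moves(
  moves=[
    {"xyz":[0,0,-0.05],"twist":[0,0,0],"fingers":-1},
    {"xyz":[0,0,-0.1],"twist":[0,0,0],"fingers":-1},
    {"xyz":[0,0,-0.2],"twist":[0,0,0],"fingers":-1},
    {"xyz":[0,0,-0.3],"twist":[0,0,0],"fingers":-1},
    {"xyz":[0,0,-0.4],"twist":[0,0,0],"fingers":-1},
    {"xyz":[0,0,-0.44],"twist":[0,0,0],"fingers":-1},
    {"xyz":[0,0,-0.44],"twist":[0,0,0],"fingers":-1},
    {"xyz":[0,0,-0.44],"twist":[0,0,0],"fingers":-1},
  ],
)

```text
t: 9.95
ee_pos: [0.6147, -0.0844, 0.1952]
orientation: [0.991, 0.132, 0.0, 0.0]
ft_force: [0.4, -0.1, -2.1]
gripper_width: 0.527
grasp_force: 61.7
```

```bash
python3 -c "
from h import *
go((*DISC['red'],.195),(*DISC['red'],.064))"
```

```text
t 9.95 tcp [ 0.6147 -0.0844  0.1952] w 0.527 F [ 0.4 -0.1 -2.1] q [-0.27  0.44  0.13  1.26  0.    2.61]
[0.6317 0.0243 0.195 ] -> [ 0.15  -0.335  0.001]
[0.6317 0.0243 0.064 ] -> [ 0.149 -0.335  0.437]
```

Call:
apply_moves(
  moves=[
    {"xyz":[0.05,-0.11,0],"twist":[0,0,0],"fingers":-1},
    {"xyz":[0.1,-0.22,0],"twist":[0,0,0],"fingers":-1},
    {"xyz":[0.15,-0.335,0],"twist":[0,0,0],"fingers":-1},
    {"xyz":[0.15,-0.335,0],"twist":[0,0,0],"fingers":-1},
    {"xyz":[0.15,-0.335,0],"twist":[0,0,0],"fingers":-1},
    {"xyz":[0.15,-0.335,0.07],"twist":[0,0,0],"fingers":-1},
    {"xyz":[0.15,-0.335,0.15],"twist":[0,0,0],"fingers":-1},
    {"xyz":[0.15,-0.335,0.23],"twist":[0,0,0],"fingers":-1},
  ],
)

```text
t: 10.75
ee_pos: [0.6315, 0.0231, 0.125]
orientation: [0.991, 0.131, -0.0, 0.0]
ft_force: [0.1, -0.7, -2.0]
gripper_width: 0.533
grasp_force: 61.7
```

Call:
apply_moves(
  moves=[
    {"xyz":[0,0,0.08],"twist":[0,0,0],"fingers":-1},
    {"xyz":[0,0,0.15],"twist":[0,0,0],"fingers":-1},
    {"xyz":[0,0,0.19],"twist":[0,0,0],"fingers":-1},
    {"xyz":[0,0,0.203],"twist":[0,0,0],"fingers":-1},
    {"xyz":[0,0,0.203],"twist":[0,0,0],"fingers":-1},
    {"xyz":[0,0,0.203],"twist":[0,0,0],"fingers":-1},
  ],
)

```text
t: 11.35
ee_pos: [0.632, 0.0237, 0.0658]
orientation: [0.991, 0.132, 0.0, 0.0]
ft_force: [0.5, -1.3, -0.7]
gripper_width: 0.532
grasp_force: 61.7
```

Call:
apply_moves(
  moves=[
    {"xyz":[0,0,0],"twist":[0,0,0],"fingers":0.5},
    {"xyz":[0,0,0],"twist":[0,0,0],"fingers":1},
    {"xyz":[0,0,0],"twist":[0,0,0],"fingers":1},
    {"xyz":[0,0,0],"twist":[0,0,0],"fingers":1},
    {"xyz":[0,0,0],"twist":[0,0,0],"fingers":1},
  ],
)

```text
t: 11.85
ee_pos: [0.6319, 0.0243, 0.0654]
orientation: [0.991, 0.132, 0.0, 0.0]
ft_force: [-0.1, -0.0, -0.2]
gripper_width: 0.999
grasp_force: 0.0
```

Call:
apply_moves(
  moves=[
    {"xyz":[0,0,-0.1],"twist":[0,0,0],"fingers":1},
    {"xyz":[0,0,-0.2],"twist":[0,0,0],"fingers":1},
    {"xyz":[0,0,-0.3],"twist":[0,0,0],"fingers":1},
    {"xyz":[0,0,-0.4],"twist":[0,0,0],"fingers":1},
    {"xyz":[0,0,-0.44],"twist":[0,0,0],"fingers":1},
    {"xyz":[0,0,-0.44],"twist":[0,0,0],"fingers":1},
    {"xyz":[0,0,-0.44],"twist":[0,0,0],"fingers":1},
  ],
)

```text
t: 12.55
ee_pos: [0.6317, 0.0243, 0.1967]
orientation: [0.991, 0.132, -0.0, -0.0]
ft_force: [-0.1, 0.2, -1.4]
gripper_width: 0.998
grasp_force: 0.0
```

```bash
python3 -c "
from h import *
cv2.imwrite('pics/s4.png',manip.camera('scene')[120:340,140:460].repeat(2,0).repeat(2,1))
go((*DISC['grey'],.195),(*DISC['grey'],.064))"
```

```text
t 12.6 tcp [0.6315 0.0244 0.1963] w 1.0 F [ 0.  -0.5 -0.3] q [-0.09  0.46  0.17  1.28  0.    2.79]
[ 0.5914 -0.192   0.195 ] -> [-0.318  0.661  0.004]
[ 0.5914 -0.192   0.064 ] -> [-0.317  0.661  0.441]
```

View pics/s4.png

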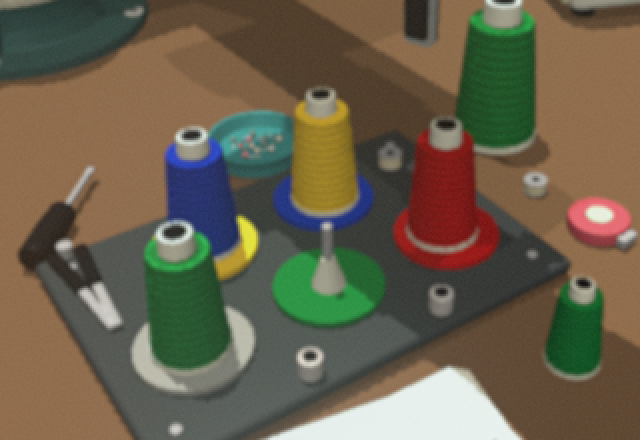

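Red is seated on red. Next, green from grey to green.

Call:
apply_moves(
  moves=[
    {"xyz":[-0.08,0.165,0],"twist":[0,0,0],"fingers":1},
    {"xyz":[-0.15,0.31,0],"twist":[0,0,0],"fingers":1},
    {"xyz":[-0.22,0.46,0],"twist":[0,0,0],"fingers":1},
    {"xyz":[-0.29,0.6,0],"twist":[0,0,0],"fingers":1},
    {"xyz":[-0.317,0.661,0],"twist":[0,0,0],"fingers":1},
    {"xyz":[-0.317,0.661,0],"twist":[0,0,0],"fingers":1},
    {"xyz":[-0.317,0.661,0.1],"twist":[0,0,0],"fingers":1},
    {"xyz":[-0.317,0.661,0.22],"twist":[0,0,0],"fingers":1},
  ],
)

```text
t: 13.4
ee_pos: [0.5924, -0.1915, 0.1308]
orientation: [0.991, 0.132, 0.001, 0.0]
ft_force: [-0.0, 0.9, -0.0]
gripper_width: 0.999
grasp_force: 0.0
```

Call:
apply_moves(
  moves=[
    {"xyz":[0,0,0.12],"twist":[0,0,0],"fingers":1},
    {"xyz":[0,0,0.2],"twist":[0,0,0],"fingers":1},
    {"xyz":[0,0,0.221],"twist":[0,0,0],"fingers":1},
    {"xyz":[0,0,0.221],"twist":[0,0,0],"fingers":1},
    {"xyz":[0,0,0.221],"twist":[0,0,0],"fingers":-1},
    {"xyz":[0,0,0.221],"twist":[0,0,0],"fingers":-1},
    {"xyz":[0,0,0.221],"twist":[0,0,0],"fingers":-1},
    {"xyz":[0,0,0.221],"twist":[0,0,0],"fingers":-1},
  ],
)

```text
t: 14.2
ee_pos: [0.5926, -0.1919, 0.0669]
orientation: [0.991, 0.132, 0.001, 0.0]
ft_force: [-2.5, 3.0, 14.6]
gripper_width: 0.535
grasp_force: 59.7
```

Call:
apply_moves(
  moves=[
    {"xyz":[0,0,0],"twist":[0,0,0],"fingers":-1},
    {"xyz":[0,0,0],"twist":[0,0,0],"fingers":-1},
    {"xyz":[0,0,0],"twist":[0,0,0],"fingers":-1},
    {"xyz":[0,0,0],"twist":[0,0,0],"fingers":-1},
  ],
)

```text
t: 14.6
ee_pos: [0.5926, -0.1919, 0.0669]
orientation: [0.991, 0.132, 0.001, 0.0]
ft_force: [-2.5, 2.7, 14.7]
gripper_width: 0.532
grasp_force: 59.6
```

Call:
apply_moves(
  moves=[
    {"xyz":[0,0,-0.05],"twist":[0,0,0],"fingers":-1},
    {"xyz":[0,0,-0.1],"twist":[0,0,0],"fingers":-1},
    {"xyz":[0,0,-0.2],"twist":[0,0,0],"fingers":-1},
    {"xyz":[0,0,-0.3],"twist":[0,0,0],"fingers":-1},
    {"xyz":[0,0,-0.4],"twist":[0,0,0],"fingers":-1},
    {"xyz":[0,0,-0.44],"twist":[0,0,0],"fingers":-1},
    {"xyz":[0,0,-0.44],"twist":[0,0,0],"fingers":-1},
    {"xyz":[0,0,-0.44],"twist":[0,0,0],"fingers":-1},
  ],
)

```text
t: 15.4
ee_pos: [0.5918, -0.192, 0.1968]
orientation: [0.991, 0.132, -0.0, 0.0]
ft_force: [0.4, -0.3, -2.9]
gripper_width: 0.532
grasp_force: 61.8
```

```bash
python3 -c "
from h import *
go((*DISC['green'],.195),(*DISC['green'],.064))"
```

```text
t 15.4 tcp [ 0.5918 -0.192   0.1968] w 0.532 F [ 0.4 -0.3 -2.9] q [-0.44  0.44  0.14  1.26 -0.    2.43]
[ 0.6116 -0.0838  0.195 ] -> [ 0.158 -0.331  0.006]
[ 0.6116 -0.0838  0.064 ] -> [ 0.158 -0.331  0.443]
```

Call:
apply_moves(
  moves=[
    {"xyz":[0.05,-0.11,0],"twist":[0,0,0],"fingers":-1},
    {"xyz":[0.1,-0.22,0],"twist":[0,0,0],"fingers":-1},
    {"xyz":[0.158,-0.331,0],"twist":[0,0,0],"fingers":-1},
    {"xyz":[0.158,-0.331,0],"twist":[0,0,0],"fingers":-1},
    {"xyz":[0.158,-0.331,0],"twist":[0,0,0],"fingers":-1},
    {"xyz":[0.158,-0.331,0.07],"twist":[0,0,0],"fingers":-1},
    {"xyz":[0.158,-0.331,0.15],"twist":[0,0,0],"fingers":-1},
    {"xyz":[0.158,-0.331,0.23],"twist":[0,0,0],"fingers":-1},
  ],
)

```text
t: 16.2
ee_pos: [0.6113, -0.0849, 0.1267]
orientation: [0.991, 0.131, -0.0, 0.0]
ft_force: [0.5, 0.1, -1.3]
gripper_width: 0.533
grasp_force: 61.9
```

Call:
apply_moves(
  moves=[
    {"xyz":[0,0,0.08],"twist":[0,0,0],"fingers":-1},
    {"xyz":[0,0,0.15],"twist":[0,0,0],"fingers":-1},
    {"xyz":[0,0,0.19],"twist":[0,0,0],"fingers":-1},
    {"xyz":[0,0,0.202],"twist":[0,0,0],"fingers":-1},
    {"xyz":[0,0,0.202],"twist":[0,0,0],"fingers":-1},
    {"xyz":[0,0,0.202],"twist":[0,0,0],"fingers":-1},
  ],
)

```text
t: 16.8
ee_pos: [0.6119, -0.0843, 0.0678]
orientation: [0.991, 0.132, 0.0, 0.0]
ft_force: [1.2, -1.0, -1.0]
gripper_width: 0.532
grasp_force: 61.9
```

Call:
apply_moves(
  moves=[
    {"xyz":[0,0,0],"twist":[0,0,0],"fingers":0.5},
    {"xyz":[0,0,0],"twist":[0,0,0],"fingers":1},
    {"xyz":[0,0,0],"twist":[0,0,0],"fingers":1},
    {"xyz":[0,0,0],"twist":[0,0,0],"fingers":1},
    {"xyz":[0,0,0],"twist":[0,0,0],"fingers":1},
  ],
)

```text
t: 17.3
ee_pos: [0.6118, -0.0837, 0.0675]
orientation: [0.991, 0.132, 0.0, 0.0]
ft_force: [0.2, 0.4, 0.0]
gripper_width: 0.996
grasp_force: 0.0
```

Call:
apply_moves(
  moves=[
    {"xyz":[0,0,-0.1],"twist":[0,0,0],"fingers":1},
    {"xyz":[0,0,-0.2],"twist":[0,0,0],"fingers":1},
    {"xyz":[0,0,-0.3],"twist":[0,0,0],"fingers":1},
    {"xyz":[0,0,-0.4],"twist":[0,0,0],"fingers":1},
    {"xyz":[0,0,-0.44],"twist":[0,0,0],"fingers":1},
    {"xyz":[0,0,-0.44],"twist":[0,0,0],"fingers":1},
    {"xyz":[0,0,-0.44],"twist":[0,0,0],"fingers":1},
  ],
)

```text
t: 18.0
ee_pos: [0.6116, -0.0837, 0.1988]
orientation: [0.991, 0.132, -0.0, -0.0]
ft_force: [-0.9, 1.1, -0.4]
gripper_width: 1.001
grasp_force: 0.0
```

```bash
python3 -c "
from h import *
go((.509,-.1175,.195),(.509,-.1175,.064))"
```

```text
t 18.0 tcp [ 0.6116 -0.0837  0.1988] w 1.001 F [-0.9  1.1 -0.4] q [-0.27  0.43  0.13  1.26  0.    2.61]
[ 0.509  -0.1175  0.195 ] -> [-0.359  0.019  0.013]
[ 0.509  -0.1175  0.064 ] -> [-0.359  0.019  0.45 ]
```

Next, blue from yellow to grey.

Call:
apply_moves(
  moves=[
    {"xyz":[-0.13,0.007,0],"twist":[0,0,0],"fingers":1},
    {"xyz":[-0.26,0.014,0],"twist":[0,0,0],"fingers":1},
    {"xyz":[-0.359,0.019,0],"twist":[0,0,0],"fingers":1},
    {"xyz":[-0.359,0.019,0],"twist":[0,0,0],"fingers":1},
    {"xyz":[-0.359,0.019,0.1],"twist":[0,0,0],"fingers":1},
    {"xyz":[-0.359,0.019,0.22],"twist":[0,0,0],"fingers":1},
  ],
)

```text
t: 18.6
ee_pos: [0.5099, -0.1176, 0.1328]
orientation: [0.991, 0.132, 0.001, 0.0]
ft_force: [-0.0, 0.0, -0.6]
gripper_width: 1.004
grasp_force: 0.0
```

Call:
apply_moves(
  moves=[
    {"xyz":[0,0,0.12],"twist":[0,0,0],"fingers":1},
    {"xyz":[0,0,0.2],"twist":[0,0,0],"fingers":1},
    {"xyz":[0,0,0.23],"twist":[0,0,0],"fingers":1},
    {"xyz":[0,0,0.23],"twist":[0,0,0],"fingers":1},
    {"xyz":[0,0,0.23],"twist":[0,0,0],"fingers":-1},
    {"xyz":[0,0,0.23],"twist":[0,0,0],"fingers":-1},
    {"xyz":[0,0,0.23],"twist":[0,0,0],"fingers":-1},
    {"xyz":[0,0,0.23],"twist":[0,0,0],"fingers":-1},
  ],
)

```text
t: 19.4
ee_pos: [0.51, -0.1176, 0.066]
orientation: [0.991, 0.132, 0.001, 0.001]
ft_force: [-2.2, 1.2, 13.0]
gripper_width: 0.534
grasp_force: 59.6
```

Call:
apply_moves(
  moves=[
    {"xyz":[0,0,0],"twist":[0,0,0],"fingers":-1},
    {"xyz":[0,0,0],"twist":[0,0,0],"fingers":-1},
    {"xyz":[0,0,0],"twist":[0,0,0],"fingers":-1},
    {"xyz":[0,0,0],"twist":[0,0,0],"fingers":-1},
  ],
)

```text
t: 19.8
ee_pos: [0.5101, -0.1177, 0.066]
orientation: [0.991, 0.132, 0.001, 0.001]
ft_force: [-3.2, 1.7, 13.3]
gripper_width: 0.529
grasp_force: 59.6
```

Call:
apply_moves(
  moves=[
    {"xyz":[0,0,-0.05],"twist":[0,0,0],"fingers":-1},
    {"xyz":[0,0,-0.1],"twist":[0,0,0],"fingers":-1},
    {"xyz":[0,0,-0.2],"twist":[0,0,0],"fingers":-1},
    {"xyz":[0,0,-0.3],"twist":[0,0,0],"fingers":-1},
    {"xyz":[0,0,-0.4],"twist":[0,0,0],"fingers":-1},
    {"xyz":[0,0,-0.44],"twist":[0,0,0],"fingers":-1},
    {"xyz":[0,0,-0.44],"twist":[0,0,0],"fingers":-1},
    {"xyz":[0,0,-0.44],"twist":[0,0,0],"fingers":-1},
  ],
)

```text
t: 20.6
ee_pos: [0.5092, -0.1174, 0.1962]
orientation: [0.991, 0.132, 0.0, 0.0]
ft_force: [-0.2, 0.5, -1.8]
gripper_width: 0.529
grasp_force: 62.0
```

```bash
python3 -c "
from h import *
cv2.imwrite('pics/s5.png',manip.camera('scene')[120:340,140:460].repeat(2,0).repeat(2,1))
go((*DISC['grey'],.195),(*DISC['grey'],.064))"
```

```text
t 20.65 tcp [ 0.5089 -0.1173  0.1958] w 0.529 F [-0.2  0.1 -1.5] q [-0.38  0.27 -0.13  1.17  0.    2.49]
[ 0.5914 -0.192   0.195 ] -> [0.2   0.312 0.002]
[ 0.5914 -0.192   0.064 ] -> [0.2   0.313 0.439]
```

View pics/s5.png

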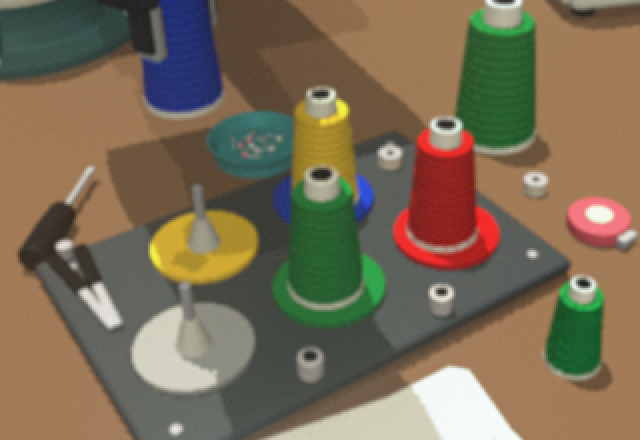

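Green is seated on green and blue is held. Next, blue to grey (the grasp was 0.130 m below, so 0.432).

Call:
apply_moves(
  moves=[
    {"xyz":[0.07,0.11,0],"twist":[0,0,0],"fingers":-1},
    {"xyz":[0.14,0.22,0],"twist":[0,0,0],"fingers":-1},
    {"xyz":[0.2,0.312,0],"twist":[0,0,0],"fingers":-1},
    {"xyz":[0.2,0.312,0],"twist":[0,0,0],"fingers":-1},
    {"xyz":[0.2,0.312,0],"twist":[0,0,0],"fingers":-1},
    {"xyz":[0.2,0.312,0.07],"twist":[0,0,0],"fingers":-1},
    {"xyz":[0.2,0.312,0.15],"twist":[0,0,0],"fingers":-1},
    {"xyz":[0.2,0.312,0.23],"twist":[0,0,0],"fingers":-1},
  ],
)

```text
t: 21.45
ee_pos: [0.5908, -0.1912, 0.1266]
orientation: [0.991, 0.132, -0.0, -0.0]
ft_force: [0.2, 0.1, -1.3]
gripper_width: 0.53
grasp_force: 62.1
```

Call:
apply_moves(
  moves=[
    {"xyz":[0,0,0.08],"twist":[0,0,0],"fingers":-1},
    {"xyz":[0,0,0.15],"twist":[0,0,0],"fingers":-1},
    {"xyz":[0,0,0.19],"twist":[0,0,0],"fingers":-1},
    {"xyz":[0,0,0.202],"twist":[0,0,0],"fingers":-1},
    {"xyz":[0,0,0.202],"twist":[0,0,0],"fingers":-1},
    {"xyz":[0,0,0.202],"twist":[0,0,0],"fingers":-1},
  ],
)

```text
t: 22.05
ee_pos: [0.5919, -0.192, 0.0677]
orientation: [0.991, 0.132, 0.0, 0.0]
ft_force: [0.8, -0.8, -2.1]
gripper_width: 0.531
grasp_force: 62.0
```

Call:
apply_moves(
  moves=[
    {"xyz":[0,0,0],"twist":[0,0,0],"fingers":0.5},
    {"xyz":[0,0,0],"twist":[0,0,0],"fingers":1},
    {"xyz":[0,0,0],"twist":[0,0,0],"fingers":1},
    {"xyz":[0,0,0],"twist":[0,0,0],"fingers":1},
    {"xyz":[0,0,0],"twist":[0,0,0],"fingers":1},
  ],
)

```text
t: 22.55
ee_pos: [0.5917, -0.1921, 0.0669]
orientation: [0.991, 0.132, 0.0, 0.0]
ft_force: [-0.7, 0.2, -0.3]
gripper_width: 1.0
grasp_force: 0.0
```

Call:
apply_moves(
  moves=[
    {"xyz":[0,0,-0.1],"twist":[0,0,0],"fingers":1},
    {"xyz":[0,0,-0.2],"twist":[0,0,0],"fingers":1},
    {"xyz":[0,0,-0.3],"twist":[0,0,0],"fingers":1},
    {"xyz":[0,0,-0.4],"twist":[0,0,0],"fingers":1},
    {"xyz":[0,0,-0.44],"twist":[0,0,0],"fingers":1},
    {"xyz":[0,0,-0.44],"twist":[0,0,0],"fingers":1},
    {"xyz":[0,0,-0.44],"twist":[0,0,0],"fingers":1},
  ],
)

```text
t: 23.25
ee_pos: [0.5916, -0.192, 0.1982]
orientation: [0.991, 0.132, -0.0, -0.0]
ft_force: [0.5, -0.2, -0.2]
gripper_width: 1.002
grasp_force: 0.0
```

```bash
python3 -c "
from h import *
go((.532,-.0113,.195),(.532,-.0113,.064))"
```

```text
t 23.25 tcp [ 0.5916 -0.192   0.1982] w 1.002 F [ 0.5 -0.2 -0.2] q [-0.44  0.44  0.14  1.27  0.    2.43]
[ 0.532  -0.0113  0.195 ] -> [-0.034 -0.633  0.011]
[ 0.532  -0.0113  0.064 ] -> [-0.034 -0.633  0.448]
```

Call:
apply_moves(
  moves=[
    {"xyz":[-0.008,-0.15,0],"twist":[0,0,0],"fingers":1},
    {"xyz":[-0.016,-0.31,0],"twist":[0,0,0],"fingers":1},
    {"xyz":[-0.025,-0.46,0],"twist":[0,0,0],"fingers":1},
    {"xyz":[-0.034,-0.6,0],"twist":[0,0,0],"fingers":1},
    {"xyz":[-0.034,-0.633,0],"twist":[0,0,0],"fingers":1},
    {"xyz":[-0.034,-0.633,0],"twist":[0,0,0],"fingers":1},
    {"xyz":[-0.034,-0.633,0.1],"twist":[0,0,0],"fingers":1},
    {"xyz":[-0.034,-0.633,0.22],"twist":[0,0,0],"fingers":1},
  ],
)

```text
t: 24.05
ee_pos: [0.5334, -0.0127, 0.1323]
orientation: [0.991, 0.132, 0.001, 0.0]
ft_force: [-0.2, -0.3, -1.2]
gripper_width: 1.002
grasp_force: 0.0
```

Call:
apply_moves(
  moves=[
    {"xyz":[0,0,0.12],"twist":[0,0,0],"fingers":1},
    {"xyz":[0,0,0.2],"twist":[0,0,0],"fingers":1},
    {"xyz":[0,0,0.228],"twist":[0,0,0],"fingers":1},
    {"xyz":[0,0,0.228],"twist":[0,0,0],"fingers":1},
    {"xyz":[0,0,0.228],"twist":[0,0,0],"fingers":-1},
    {"xyz":[0,0,0.228],"twist":[0,0,0],"fingers":-1},
    {"xyz":[0,0,0.228],"twist":[0,0,0],"fingers":-1},
    {"xyz":[0,0,0.228],"twist":[0,0,0],"fingers":-1},
  ],
)

```text
t: 24.85
ee_pos: [0.533, -0.0116, 0.0661]
orientation: [0.991, 0.132, 0.001, 0.0]
ft_force: [-2.4, 0.3, 13.2]
gripper_width: 0.537
grasp_force: 59.5
```

Call:
apply_moves(
  moves=[
    {"xyz":[0,0,0],"twist":[0,0,0],"fingers":-1},
    {"xyz":[0,0,0],"twist":[0,0,0],"fingers":-1},
    {"xyz":[0,0,0],"twist":[0,0,0],"fingers":-1},
    {"xyz":[0,0,0],"twist":[0,0,0],"fingers":-1},
  ],
)

```text
t: 25.25
ee_pos: [0.533, -0.0116, 0.0661]
orientation: [0.991, 0.132, 0.001, 0.001]
ft_force: [-2.3, -0.4, 13.9]
gripper_width: 0.529
grasp_force: 59.5
```

Call:
apply_moves(
  moves=[
    {"xyz":[0,0,-0.05],"twist":[0,0,0],"fingers":-1},
    {"xyz":[0,0,-0.1],"twist":[0,0,0],"fingers":-1},
    {"xyz":[0,0,-0.2],"twist":[0,0,0],"fingers":-1},
    {"xyz":[0,0,-0.3],"twist":[0,0,0],"fingers":-1},
    {"xyz":[0,0,-0.4],"twist":[0,0,0],"fingers":-1},
    {"xyz":[0,0,-0.44],"twist":[0,0,0],"fingers":-1},
    {"xyz":[0,0,-0.44],"twist":[0,0,0],"fingers":-1},
    {"xyz":[0,0,-0.44],"twist":[0,0,0],"fingers":-1},
  ],
)

```text
t: 26.05
ee_pos: [0.532, -0.0114, 0.1962]
orientation: [0.991, 0.132, 0.0, 0.0]
ft_force: [0.7, -0.1, -1.0]
gripper_width: 0.536
grasp_force: 61.9
```

```bash
python3 -c "
from h import *
cv2.imwrite('pics/s6.png',manip.camera('scene')[120:340,140:460].repeat(2,0).repeat(2,1))
go((*DISC['yellow'],.195),(*DISC['yellow'],.064))"
```

```text
t 26.1 tcp [ 0.5317 -0.0114  0.1958] w 0.529 F [ 0.4 -0.  -2.2] q [-0.17  0.29 -0.11  1.17 -0.    2.7 ]
[ 0.5079 -0.1204  0.195 ] -> [-0.172  0.33   0.003]
[ 0.5079 -0.1204  0.064 ] -> [-0.171  0.33   0.439]
```

View pics/s6.png

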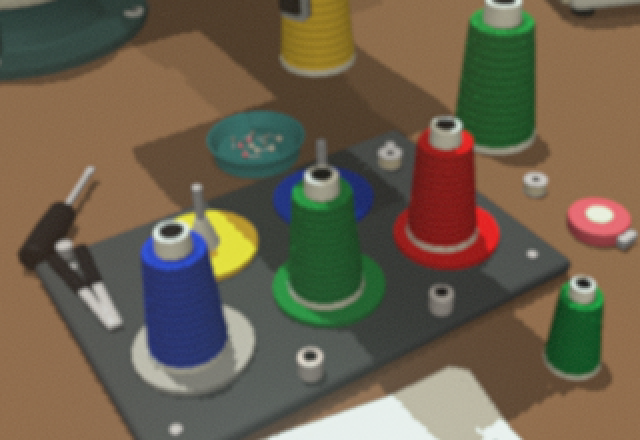

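Blue is parked on grey, yellow is held and the dish hasn't moved. Next, yellow to yellow.

Call:
apply_moves(
  moves=[
    {"xyz":[-0.057,0.11,0],"twist":[0,0,0],"fingers":-1},
    {"xyz":[-0.114,0.22,0],"twist":[0,0,0],"fingers":-1},
    {"xyz":[-0.172,0.33,0],"twist":[0,0,0],"fingers":-1},
    {"xyz":[-0.172,0.33,0],"twist":[0,0,0],"fingers":-1},
    {"xyz":[-0.172,0.33,0],"twist":[0,0,0],"fingers":-1},
    {"xyz":[-0.172,0.33,0.07],"twist":[0,0,0],"fingers":-1},
    {"xyz":[-0.172,0.33,0.15],"twist":[0,0,0],"fingers":-1},
    {"xyz":[-0.172,0.33,0.23],"twist":[0,0,0],"fingers":-1},
  ],
)

```text
t: 26.9
ee_pos: [0.5082, -0.1193, 0.1263]
orientation: [0.991, 0.133, -0.0, -0.0]
ft_force: [0.1, -0.6, -2.8]
gripper_width: 0.537
grasp_force: 62.0
```

Call:
apply_moves(
  moves=[
    {"xyz":[0,0,0.08],"twist":[0,0,0],"fingers":-1},
    {"xyz":[0,0,0.15],"twist":[0,0,0],"fingers":-1},
    {"xyz":[0,0,0.19],"twist":[0,0,0],"fingers":-1},
    {"xyz":[0,0,0.202],"twist":[0,0,0],"fingers":-1},
    {"xyz":[0,0,0.202],"twist":[0,0,0],"fingers":-1},
    {"xyz":[0,0,0.202],"twist":[0,0,0],"fingers":-1},
  ],
)

```text
t: 27.5
ee_pos: [0.5084, -0.1197, 0.0669]
orientation: [0.991, 0.133, -0.0, -0.0]
ft_force: [-0.6, 0.5, -1.2]
gripper_width: 0.534
grasp_force: 62.0
```

Call:
apply_moves(
  moves=[
    {"xyz":[0,0,0],"twist":[0,0,0],"fingers":0.5},
    {"xyz":[0,0,0],"twist":[0,0,0],"fingers":1},
    {"xyz":[0,0,0],"twist":[0,0,0],"fingers":1},
    {"xyz":[0,0,0],"twist":[0,0,0],"fingers":1},
    {"xyz":[0,0,0],"twist":[0,0,0],"fingers":1},
  ],
)

```text
t: 28.0
ee_pos: [0.5083, -0.1205, 0.0669]
orientation: [0.991, 0.132, 0.0, 0.0]
ft_force: [-0.7, 0.0, 0.1]
gripper_width: 0.999
grasp_force: 0.0
```

Call:
apply_moves(
  moves=[
    {"xyz":[0,0,-0.1],"twist":[0,0,0],"fingers":1},
    {"xyz":[0,0,-0.2],"twist":[0,0,0],"fingers":1},
    {"xyz":[0,0,-0.3],"twist":[0,0,0],"fingers":1},
    {"xyz":[0,0,-0.4],"twist":[0,0,0],"fingers":1},
    {"xyz":[0,0,-0.44],"twist":[0,0,0],"fingers":1},
    {"xyz":[0,0,-0.44],"twist":[0,0,0],"fingers":1},
    {"xyz":[0,0,-0.44],"twist":[0,0,0],"fingers":1},
  ],
)

```text
t: 28.7
ee_pos: [0.5081, -0.1205, 0.1983]
orientation: [0.991, 0.132, -0.0, -0.0]
ft_force: [-0.5, 0.8, -0.3]
gripper_width: 0.997
grasp_force: 0.0
```

```bash
python3 -c "
from h import *
go((*DISC['grey'],.195),(*DISC['grey'],.064))"
```

```text
t 28.7 tcp [ 0.5081 -0.1205  0.1983] w 0.997 F [-0.5  0.8 -0.3] q [-0.39  0.27 -0.13  1.17 -0.    2.49]
[ 0.5914 -0.192   0.195 ] -> [0.206 0.303 0.011]
[ 0.5914 -0.192   0.064 ] -> [0.206 0.303 0.448]
```

Call:
apply_moves(
  moves=[
    {"xyz":[0.07,0.1,0],"twist":[0,0,0],"fingers":1},
    {"xyz":[0.14,0.21,0],"twist":[0,0,0],"fingers":1},
    {"xyz":[0.206,0.303,0],"twist":[0,0,0],"fingers":1},
    {"xyz":[0.206,0.303,0],"twist":[0,0,0],"fingers":1},
    {"xyz":[0.206,0.303,0],"twist":[0,0,0],"fingers":1},
    {"xyz":[0.206,0.303,0.1],"twist":[0,0,0],"fingers":1},
    {"xyz":[0.206,0.303,0.22],"twist":[0,0,0],"fingers":1},
  ],
)

```text
t: 29.4
ee_pos: [0.5915, -0.1916, 0.1328]
orientation: [0.991, 0.132, 0.001, 0.001]
ft_force: [0.3, -0.1, -1.1]
gripper_width: 1.002
grasp_force: 0.0
```

Call:
apply_moves(
  moves=[
    {"xyz":[0,0,0.12],"twist":[0,0,0],"fingers":1},
    {"xyz":[0,0,0.2],"twist":[0,0,0],"fingers":1},
    {"xyz":[0,0,0.228],"twist":[0,0,0],"fingers":1},
    {"xyz":[0,0,0.228],"twist":[0,0,0],"fingers":1},
    {"xyz":[0,0,0.228],"twist":[0,0,0],"fingers":-1},
    {"xyz":[0,0,0.228],"twist":[0,0,0],"fingers":-1},
    {"xyz":[0,0,0.228],"twist":[0,0,0],"fingers":-1},
    {"xyz":[0,0,0.228],"twist":[0,0,0],"fingers":-1},
  ],
)

```text
t: 30.2
ee_pos: [0.5923, -0.1921, 0.0663]
orientation: [0.991, 0.132, 0.001, 0.0]
ft_force: [-3.1, 2.0, 13.5]
gripper_width: 0.534
grasp_force: 59.8
```

Call:
apply_moves(
  moves=[
    {"xyz":[0,0,0],"twist":[0,0,0],"fingers":-1},
    {"xyz":[0,0,0],"twist":[0,0,0],"fingers":-1},
    {"xyz":[0,0,0],"twist":[0,0,0],"fingers":-1},
    {"xyz":[0,0,0],"twist":[0,0,0],"fingers":-1},
  ],
)

```text
t: 30.6
ee_pos: [0.5923, -0.1921, 0.0663]
orientation: [0.991, 0.132, 0.001, 0.0]
ft_force: [-2.3, 3.0, 13.4]
gripper_width: 0.531
grasp_force: 59.8
```

Call:
apply_moves(
  moves=[
    {"xyz":[0,0,-0.05],"twist":[0,0,0],"fingers":-1},
    {"xyz":[0,0,-0.1],"twist":[0,0,0],"fingers":-1},
    {"xyz":[0,0,-0.2],"twist":[0,0,0],"fingers":-1},
    {"xyz":[0,0,-0.3],"twist":[0,0,0],"fingers":-1},
    {"xyz":[0,0,-0.4],"twist":[0,0,0],"fingers":-1},
    {"xyz":[0,0,-0.44],"twist":[0,0,0],"fingers":-1},
    {"xyz":[0,0,-0.44],"twist":[0,0,0],"fingers":-1},
    {"xyz":[0,0,-0.44],"twist":[0,0,0],"fingers":-1},
  ],
)

```text
t: 31.4
ee_pos: [0.5916, -0.192, 0.1962]
orientation: [0.991, 0.132, -0.0, -0.0]
ft_force: [0.2, 0.6, -1.9]
gripper_width: 0.531
grasp_force: 61.9
```

```bash
python3 -c "
from h import *
go((*DISC['blue'],.195),(*DISC['blue'],.064))"
```

```text
t 31.4 tcp [ 0.5916 -0.192   0.1962] w 0.531 F [ 0.2  0.6 -1.9] q [-0.44  0.44  0.13  1.26  0.    2.43]
[ 0.528  -0.0123  0.195 ] -> [-0.048 -0.634  0.004]
[ 0.528  -0.0123  0.064 ] -> [-0.048 -0.634  0.441]
```

Call:
apply_moves(
  moves=[
    {"xyz":[-0.01,-0.13,0],"twist":[0,0,0],"fingers":-1},
    {"xyz":[-0.02,-0.26,0],"twist":[0,0,0],"fingers":-1},
    {"xyz":[-0.03,-0.39,0],"twist":[0,0,0],"fingers":-1},
    {"xyz":[-0.04,-0.52,0],"twist":[0,0,0],"fingers":-1},
    {"xyz":[-0.048,-0.634,0],"twist":[0,0,0],"fingers":-1},
    {"xyz":[-0.048,-0.634,0],"twist":[0,0,0],"fingers":-1},
    {"xyz":[-0.048,-0.634,0],"twist":[0,0,0],"fingers":-1},
    {"xyz":[-0.048,-0.634,0.1],"twist":[0,0,0],"fingers":-1},
  ],
)

```text
t: 32.2
ee_pos: [0.5299, -0.0131, 0.1681]
orientation: [0.991, 0.132, 0.002, 0.001]
ft_force: [0.7, -1.1, -2.5]
gripper_width: 0.529
grasp_force: 62.1
```

Call:
apply_moves(
  moves=[
    {"xyz":[0,0,0.09],"twist":[0,0,0],"fingers":-1},
    {"xyz":[0,0,0.18],"twist":[0,0,0],"fingers":-1},
    {"xyz":[0,0,0.26],"twist":[0,0,0],"fingers":-1},
    {"xyz":[0,0,0.31],"twist":[0,0,0],"fingers":-1},
    {"xyz":[0,0,0.332],"twist":[0,0,0],"fingers":-1},
    {"xyz":[0,0,0.332],"twist":[0,0,0],"fingers":-1},
    {"xyz":[0,0,0.332],"twist":[0,0,0],"fingers":-1},
  ],
)

```text
t: 32.9
ee_pos: [0.5283, -0.013, 0.0669]
orientation: [0.991, 0.132, 0.0, 0.0]
ft_force: [0.8, -0.4, -1.3]
gripper_width: 0.526
grasp_force: 62.0
```

Call:
apply_moves(
  moves=[
    {"xyz":[0,0,0],"twist":[0,0,0],"fingers":0.5},
    {"xyz":[0,0,0],"twist":[0,0,0],"fingers":1},
    {"xyz":[0,0,0],"twist":[0,0,0],"fingers":1},
    {"xyz":[0,0,0],"twist":[0,0,0],"fingers":1},
    {"xyz":[0,0,0],"twist":[0,0,0],"fingers":1},
  ],
)

```text
t: 33.4
ee_pos: [0.528, -0.0123, 0.0669]
orientation: [0.991, 0.132, 0.0, 0.0]
ft_force: [0.8, 0.2, 0.5]
gripper_width: 0.996
grasp_force: 0.0
```

Call:
apply_moves(
  moves=[
    {"xyz":[0,0,-0.1],"twist":[0,0,0],"fingers":1},
    {"xyz":[0,0,-0.2],"twist":[0,0,0],"fingers":1},
    {"xyz":[0,0,-0.3],"twist":[0,0,0],"fingers":1},
    {"xyz":[0,0,-0.4],"twist":[0,0,0],"fingers":1},
    {"xyz":[0,0,-0.5],"twist":[0,0,0],"fingers":1},
    {"xyz":[0,0,-0.6],"twist":[0,0,0],"fingers":1},
    {"xyz":[0,0,-0.6],"twist":[0,0,0],"fingers":1},
    {"xyz":[0,0,-0.6],"twist":[0,0,0],"fingers":1},
  ],
)

```text
t: 34.2
ee_pos: [0.5282, -0.0123, 0.247]
orientation: [0.991, 0.132, 0.0, 0.0]
ft_force: [0.4, 0.6, 0.0]
gripper_width: 1.002
grasp_force: 0.0
```

```bash
python3 -c "
from h import *
cv2.imwrite('pics/s7.png',manip.camera('scene')[120:340,140:460].repeat(2,0).repeat(2,1))
go()"
```

```text
t 34.25 tcp [ 0.5278 -0.0122  0.2463] w 1.003 F [0.4 0.1 0.1] q [-0.18  0.26 -0.01  1.3  -0.    2.7 ]
```

View pics/s7.png

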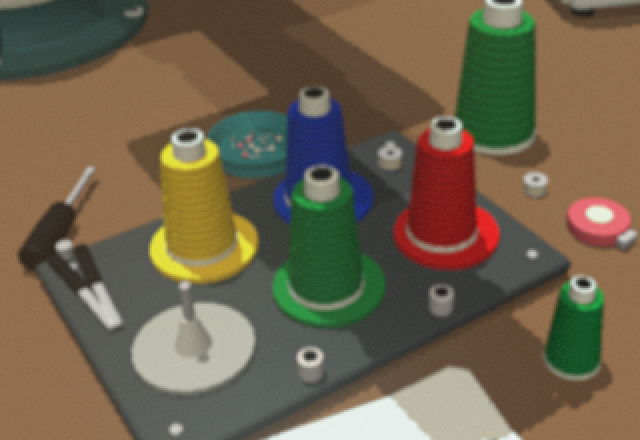

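All four cones stand upright on their own discs: yellow (198,200), blue (318,140), green (325,240) and red (445,185). The dish is in place and the gripper is clear.

```bash
python3 -c "
from bench import manip
print(manip.job_done())"
```

```text
the job is handed in; nothing more can be done
None
```

I moved the red, blue, yellow and green cones onto the discs of their own colour; the last picture shows all four upright and seated and the pin dish in place, and I handed the job in at about 34 s of the 136 s allowed.

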